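Hang up the visor headband, free the sagging gate bolt, hold the gate ajar

TASK

The headband frame of a face visor stands in the way of the guard gate in front of the soldering iron: hang it over the bar of the low rail and let go of it. Then free the gate: its barrel bolt sags behind the bent-up lip of the keeper, so take the bolt's upright knob, lift it while you draw the bolt clear of the keeper, and swing the gate towards you to about 25 degrees. The gate springs shut by itself, so finish still gripping it, holding it still and ajar; leave the small things standing about where they are.

Things in the scene. Friction and masses are not known exactly. Their poses are not given: they have to be found in the camera images.
- guard: fixed guard fence before the soldering iron stand: grey posts 20 mm square, 160 mm tall, at y = +165 and y = -147 mm on a dark sill 345 mm long. Origin on the bench at the sill's middle in the plane of the gate; z up, y along the shut gate towards its hinge, -x out of the front, to the robot. The keeper is a steel pocket on the front of the post at -y
- keeper_lip (a point): middle of the top edge of the keeper's bent-up lip (z = 114 mm), 4 mm thick. The keeper pocket reaches from 2 mm on its gate side to 30 mm beyond it (-y of the guard), z 100 to 158 mm, 30 mm wide inside, open at the top and both ends but for the lip; its front wall keeps the bolted gate shut
- gate: steel barred gate 255 mm long, 14 mm thick, top edge at z = 128 mm, 0.6 kg; origin on the vertical hinge line at bench height; shut, its axes are the guard's and it reaches along -y. Its front carries the bolt, axis 28 mm in front of the gate's middle plane, in two slotted guides with tops at z = 152 mm, 205 and 245 mm from the hinge line
- bolt: steel barrel bolt on the gate, 0.18 kg: rod 8 mm in diameter along y; at its -y end a collar 28 mm in diameter, 8 mm long, sits behind the lip. Axes as the gate's. Origin on the rod under the knob (sagged: z = 120 mm; 175 mm from the hinge line). The knob is an upright round dark post, 14 mm in diameter, its top 68 mm above the rod; round it all is free above z = 155 mm
- bolt_knob (a point): point on the axis of the knob, 13 mm below its top; z = 175 mm when the bolt sags; moves with the bolt
- gate_hinge (a point): point on the vertical hinge line of the gate; the gate turns about it
- gate_swing (a joint): angle of the gate: 0 shut, grows as its free end swings out of the front (-x of the guard, to the robot), seen from above clockwise, to 1.2 rad. A spring pulls it shut: about 0.15 N m at 0, 0.37 N m at 0.44 rad. Wanted at the end: about 0.44 rad (25 degrees)
- bolt_lift (a joint): height of the bolt above its sagged rest, 0 to 20 mm (m); it falls back under its own weight when released. It must be at least 9 mm up for the collar to pass over the lip (14 mm is comfortable)
- bolt_draw (a joint): how far the bolt is drawn along the gate, towards the hinge (+y of the gate), 0 to 40 mm (m), about 1.5 N of friction. The collar meets the lip at about 8 mm unless lifted; the collar is out of the keeper from 23 mm, and clear from 28 mm
- headband: black plastic U-shaped headband frame of a face visor, standing on its two grey end pads like an arch, 0.12 kg: spans 172 mm along its x (over the knobs), inside span about 120 mm, band 20 mm wide (along its y) and 5 mm thick, 139 mm tall overall. Origin under its middle at its feet (it may stand on the 2 mm thick mat), z up. On the crown sits a grey adjuster block, 30 mm (x) by 22 mm (y), from z = 110 to 139 mm
- headband_crown (a point): middle of the underside of the headband's crown, 105 mm above its feet: this rests on the bar
- headband_grip (a point): centre line of the adjuster block at the top of the headband, 128 mm above its feet, 11 mm below the block's top: where to grip
- hang_rail: fixed low rail: a round horizontal steel bar, 12 mm diameter and 160 mm long along its y, on a post at each end; origin on the bench under its middle; x is across the bar. Nothing hangs over it, but a lamp head hangs 280 mm above the bench between it and the fence and farther back (x over 0.6 m): carry things across in front of the lamp, above the open component case (its lid stands 170 mm high)
- hang_rail_mid (a point): middle of the bar, on its axis, 120 mm above the bench; a hung crown lies 6 mm higher
- flux: dropper bottle, 32 mm wide, 94 mm tall, standing on the bench; leave alone; origin under its foot
- shell: round metal connector shell, about 28 mm, lying on the bench; leave alone; origin under it
- cell: small block battery, 18 by 27 by 48 mm, standing beyond the vice on the left; leave alone; origin under it
Things that resemble listed ones, but are neither listed nor needed, are in the scene too. Of the things shaped like the headband, the black one is meant.

How it is judged:
By the outcome, as a careful person would: the job done as asked, in the order asked, and still so for the second after the job is handed in, while the arm keeps its last pose, push and grip.
It also fails if it takes over 58 s, if anything falls off the work surface, if the arm or the gripper's body presses on something with over 40 N, if the wrist force passes 120 N, or if a joint passes its speed limit or range.

ROBOT

A 6-joint arm with a two-finger parallel gripper is mounted at the origin on a cart in front of the work surface, level with it; the furniture and walls round the work are solid. World frame = base frame: x ahead of the robot, y to its left, z up, the work surface at z = 0. Lengths are in mm, angles in rad, forces in N, time in s.
With the tool pointing down it reaches from about 275 to 725 mm from the base axis. Payload 15.9 kg.
Tool frame: the origin (TCP) lies at the very end of the fingers, on their centre line; the grasp point (between the pads) lies 19 mm behind it; z points along the fingers, y is the line along which they close (so a half turn about z gives the same grasp; the last joint's range is limited). The gripper opens to 85 mm and grips with 20 to 120 N. Pads are 22 mm wide; open, the fingers measure 114 mm over their backs; the gripper's body (76 mm by 85 mm) begins 54 mm behind the grasp point. The pads swing forward as they close: fully open they stand 13 mm farther back than shut.
Start: joints at [-1.197, 0.213, -0.034, 1.323, 0, 1.571], TCP at [182.571, -465.46, 231.306] pointing down, gripper open.
Joint ranges: [-2.98, 2.98], [-0.74, 1.72], [-1.14, 1.35], [-2.1, 2.04], [-1.57, 1.44], [-3.14, 3.14]. Speed limits (rad/s): [1.89, 1.89, 2.39, 2.57, 3.14, 3.14].

INTERFACE

Orientations are given as a unit quaternion [w, x, y, z].
In Python, from plant import ctrl gives the robot as it stands. The module is installed in compiled form; this text tells all that it offers. Calls block until the motion is done:
- ctrl.move_ptp(position, orientation): joint-space move of the TCP to a pose.
- ctrl.line_to(position, orientation=None, max_speed=150, guard=None): straight line of the TCP; orientation=None keeps the orientation; max_speed is the mean speed in mm/s. With guard (N) it stops when the force on the tool has changed by that much, and returns True; else False.
- ctrl.move_joints(angles): joint-space move.
- ctrl.move_gripper(opening, grasp_force=None): opening from 0.0 (shut) to 1.0 (fully open); grasp_force is the grip in N (None keeps the last); returns when the fingers have stopped.
- ctrl.sleep(seconds).
- ctrl.inverse_kinematics(position, orientation): joint angles nearest the present ones, or None.
- ctrl.grab_frame(name): name is "scene" or "top"; returns the picture (480x640x3 uint8, red, green, blue); there is no depth.
- ctrl.camera_model(name): a dict with "fx", "fy", "cx", "cy" (pixels), "R" (3x3) and "t" (3): a world point X has camera coordinates R X + t. Camera axes: x right, y down, z forward; pixel columns grow to the right and rows downward; lengths in mm; the calibration is good to about 2 mm. A picture is of the moment at which its call begins. camera_model takes no time and is no camera call.
A pose or a line that the arm cannot do raises ctrl.Unreachable and nothing moves.
- ctrl.close_job(): hands the job in; it is judged then, once.
Trained networks look in the newest picture that a camera, given by its name, has taken for a name from the list of things; names that differ only in an ending like _2 or _b are one class to them, and where a whole thing is asked for, a point or a joint stands for the part that bears it (a point fixed in the world has none). Each returns a list of dicts, best first, with "conf" (0 to 1); they miss things now and then, are a little off and sometimes report something else, mostly with a low value. They report only what shows in the picture. A call takes as long as a camera call. They do not tell look-alikes from the thing itself.
- ctrl.search_frame(camera, target): "centre" ([x, y, z] in mm, in the coordinates of the camera as it stood for that picture, good to about 4 mm: the middle of the surface that is visible of it).
Readings, each from a call of its own:
- ctrl.read_time_s(): time.
- ctrl.read_joints(): joint angles.
- ctrl.read_joint_vel(): joint speeds.
- ctrl.read_effort(): joint torques, N m.
- ctrl.read_tcp_pos(): TCP position.
- ctrl.read_tcp_rot(): TCP orientation.
- ctrl.read_contact_force(): force on the tool from outside, world axes, zero at the start.
- ctrl.read_moment(): the same for the moment, N m.
- ctrl.read_finger_gap(): opening from 0.0 (shut) to 1.0 (fully open).
- ctrl.read_finger_force(): force on a finger pad.
Only numpy, scipy, OpenCV 4.12 (cv2) and the standard library are available. Lean on these libraries where they do the work, as an engineer would, in place of code of your own. Each camera call takes 0.05 s, during which the arm holds its last target. There are 200 camera calls.

## Working session

There is one attempt and no reset: what is moved stays moved. The work goes in short steps, each a Python script; the robot and the scene stay as the last script left them, time stands still between calls to the robot, and variables do not carry over. Pictures are saved under pics/ and viewed, at most 13 in all, crops included, and the job is handed in when it is done.

```bash
mkdir -p pics; cat > h.py <<'E'
import numpy as np, cv2
from plant import ctrl
def world(cam,p):
    m=ctrl.camera_model(cam); return np.array(m["R"]).T@(np.array(p)-np.array(m["t"]))
def pix(cam,X):
    m=ctrl.camera_model(cam); c=np.array(m["R"])@np.array(X,float)+np.array(m["t"]); return m["fx"]*c[0]/c[2]+m["cx"],m["fy"]*c[1]/c[2]+m["cy"]
def onz(cam,u,v,z):
    m=ctrl.camera_model(cam);R=np.array(m["R"]);t=np.array(m["t"]);o=-R.T@t
    d=R.T@np.array([(u-m["cx"])/m["fx"],(v-m["cy"])/m["fy"],1]); return o+d*(z-o[2])/d[2]
def save(cam,f):
    a=ctrl.grab_frame(cam); cv2.imwrite(f,a[:,:,::-1]); return a
def find(cam,n):
    return [(round(d["conf"],2),world(cam,d["centre"]).round(0).tolist()) for d in ctrl.search_frame(cam,n)[:4]]
def q(a):  # tool down, yaw a: tool y axis (closing) along world angle a+90deg... x axis at angle a
    return [0,np.cos(a/2),np.sin(a/2),0]
E
python3 - <<'E'
from h import *
for c in("scene","top"):
    save(c,f"pics/{c}0.png"); m=ctrl.camera_model(c); print(c,-np.array(m["R"]).T@m["t"])
    for n in "guard keeper_lip gate bolt bolt_knob headband headband_grip hang_rail flux shell cell".split(): print(n,find(c,n))
print(ctrl.read_time_s(),ctrl.read_tcp_rot())
E
```

```text
scene [-864.05383327 -860.28462886  996.27718948]
guard [(0.65, [515.0, -291.0, 51.0])]
keeper_lip [(0.94, [515.0, -291.0, 53.0])]
gate [(0.58, [519.0, -240.0, 50.0])]
bolt [(0.61, [521.0, -288.0, 51.0])]
bolt_knob []
headband [(0.82, [414.0, -304.0, 61.0]), (0.69, [417.0, -733.0, 73.0])]
headband_grip [(0.77, [412.0, -303.0, 61.0]), (0.6, [417.0, -736.0, 73.0])]
hang_rail [(0.94, [518.0, 158.0, 53.0]), (0.68, [517.0, -288.0, 51.0])]
flux [(0.6, [484.0, -554.0, 40.0])]
shell [(0.66, [412.0, -305.0, 60.0])]
cell [(0.35, [523.0, 156.0, 50.0])]
top [-6.75160816e+02  1.54381349e+00  1.88163852e+03]
guard []
keeper_lip []
gate []
bolt []
bolt_knob []
headband [(0.61, [407.0, -758.0, 104.0])]
headband_grip [(0.53, [406.0, -755.0, 104.0])]
hang_rail [(0.71, [573.0, 176.0, 12.0])]
flux []
shell []
cell []
1.2 [1.60915737e-05 9.82587852e-01 1.85798579e-01 2.10402343e-05]
```

View pics/scene0.png

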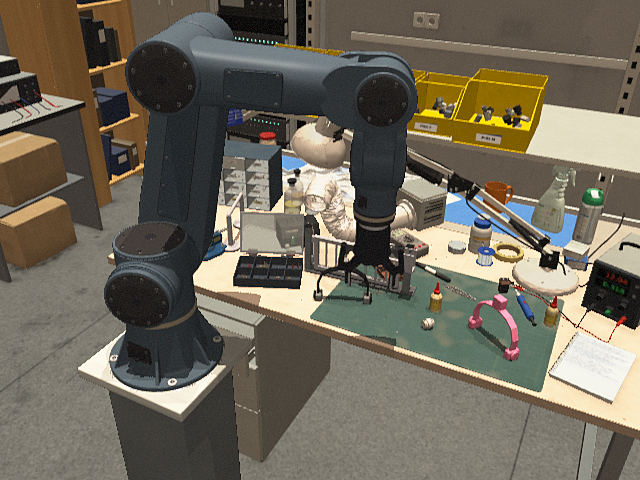

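View pics/top0.png

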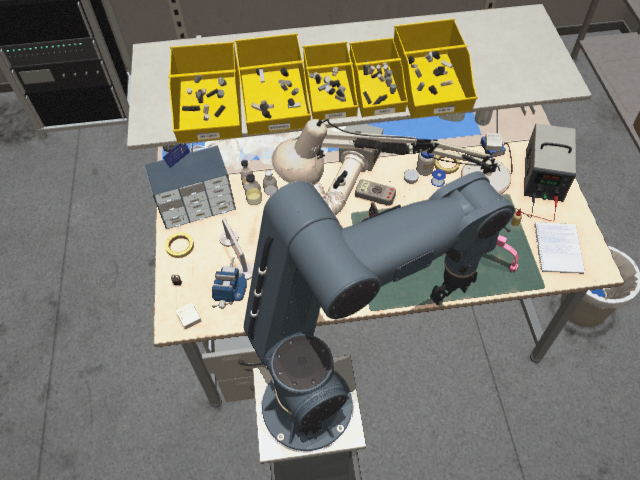

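The arm hides the work: the black headband's feet are at about (318,295) and (367,298) in the scene view, and the fence is behind the gripper at (310–410,245–290). The pink look-alike is at (498,325). I'll swing the arm aside to the left.

```bash
python3 - <<'E'
from h import *
ctrl.move_joints([-1.197,-0.25,-0.034,1.323,0,1.571]); print(ctrl.read_tcp_pos())
ctrl.move_joints([1.3,-0.25,-0.034,1.323,0,1.571])
print(ctrl.read_time_s())
for c in("scene","top"):
    a=save(c,f"pics/{c}1.png")
    for n in "guard keeper_lip gate bolt bolt_knob headband headband_grip headband_crown hang_rail hang_rail_mid flux shell cell".split(): print(c,n,find(c,n))
    if c=="scene": cv2.imwrite("pics/sc1.png",cv2.resize(a[170:350,210:450,::-1],(800,600),interpolation=cv2.INTER_CUBIC))
    else: cv2.imwrite("pics/tc1.png",cv2.resize(a[150:320,200:430,::-1],(800,591),interpolation=cv2.INTER_CUBIC))
E
```

```text
[ 165.51388732 -421.94434764  454.63106456]
5.5667
scene guard [(0.86, [519.0, -339.0, 91.0])]
scene keeper_lip [(0.77, [515.0, -336.0, 90.0]), (0.67, [520.0, 162.0, 50.0])]
scene gate [(0.76, [518.0, -329.0, 106.0]), (0.18, [519.0, 159.0, 51.0])]
scene bolt [(0.71, [496.0, -330.0, 124.0])]
scene bolt_knob [(0.64, [500.0, -328.0, 120.0])]
scene headband [(0.77, [412.0, -302.0, 91.0]), (0.77, [414.0, -732.0, 69.0])]
scene headband_grip [(0.75, [409.0, -301.0, 90.0]), (0.5, [500.0, -327.0, 121.0])]
scene headband_crown [(0.97, [415.0, -741.0, 73.0]), (0.9, [405.0, -303.0, 92.0])]
scene hang_rail [(0.9, [518.0, 162.0, 53.0])]
scene hang_rail_mid [(0.75, [524.0, 157.0, 48.0])]
scene flux [(0.81, [485.0, -556.0, 43.0])]
scene shell []
scene cell []
top guard [(0.76, [522.0, -357.0, 122.0])]
top keeper_lip [(0.88, [520.0, -356.0, 115.0])]
top gate [(0.78, [523.0, -337.0, 116.0])]
top bolt [(0.49, [503.0, -332.0, 123.0])]
top bolt_knob []
top headband [(0.72, [431.0, -723.0, 96.0]), (0.52, [434.0, -351.0, 67.0])]
top headband_grip [(0.98, [426.0, -720.0, 95.0]), (0.48, [432.0, -357.0, 69.0]), (0.34, [526.0, -352.0, 115.0]), (0.33, [488.0, -544.0, 52.0])]
top headband_crown [(0.58, [431.0, -354.0, 71.0])]
top hang_rail []
top hang_rail_mid [(0.41, [489.0, -545.0, 56.0])]
top flux [(0.5, [488.0, -544.0, 55.0])]
top shell [(0.43, [407.0, -550.0, 26.0]), (0.15, [432.0, -356.0, 70.0])]
top cell []
```

View pics/sc1.png

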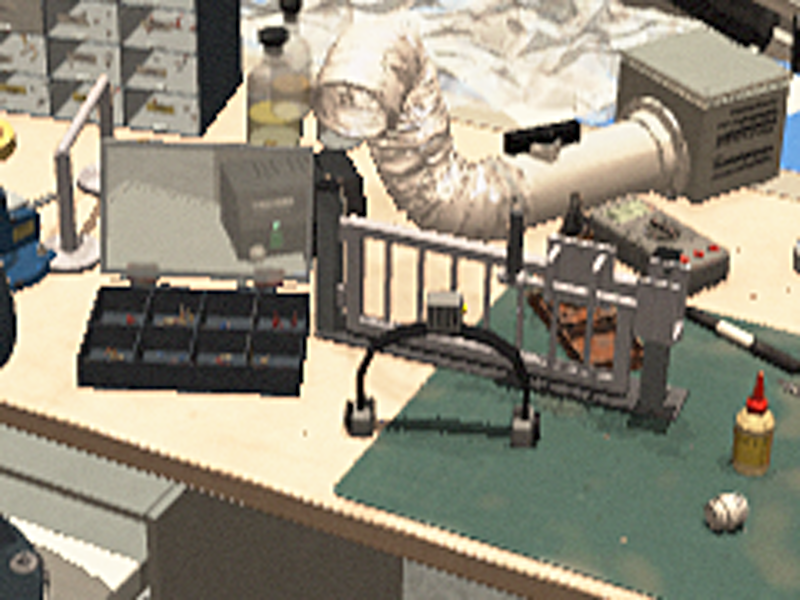

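View pics/tc1.png

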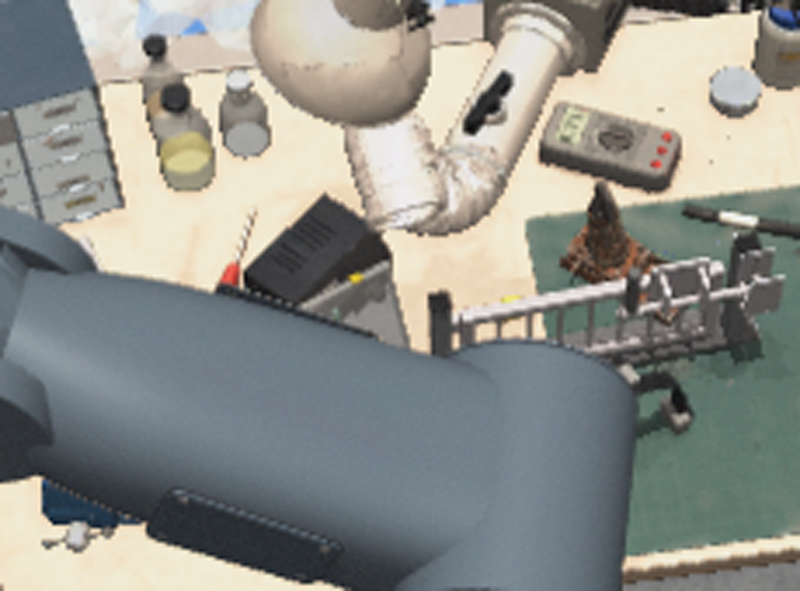

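The scene crop shows the black headband with its block at (445,298) and feet at (360,415)/(524,432). It also shows fence post tops at (330,183) and (668,258), knob top (517,205), and rail bar (62,155)–(104,80). In the top crop the knob is at (633,275) and the posts at (440,296)/(745,240). The headband and rail are hidden there.

```bash
python3 - <<'E'
from h import *
S=lambda u,v,z:onz("scene",210+u/3.333,170+v/3.333,z).round(1)
T=lambda u,v,z:onz("top",200+u/3.478,150+v/3.478,z).round(1)
print("posts S",S(330,183,160),S(668,256,160)); print("posts T",T(440,296,160),T(745,240,160))
print("knobtop",S(517,203,188),T(633,273,188)); print("block",S(445,293,139)); print("feet",S(360,425,15),S(524,435,15),S(360,430,2),S(524,445,2))
print("bar",S(62,155,120),S(104,80,120))
ctrl.move_joints([1.3,0.35,0.2,1.0,0,1.571]); print(ctrl.read_tcp_pos(),ctrl.read_time_s())
a=save("top","pics/top2.png");cv2.imwrite("pics/tc2.png",cv2.resize(a[150:320,200:430,::-1],(800,591),interpolation=cv2.INTER_CUBIC))
for n in "headband headband_grip bolt_knob hang_rail cell shell keeper_lip".split(): print(n,find("top",n))
E
```

```text
posts S [ 512.4 -139.9  160. ] [ 532.1 -451.5  160. ]
posts T [ 519.3 -135.5  160. ] [ 541.8 -442.4  160. ]
knobtop [ 509.8 -321.4  188. ] [ 499.3 -320.5  188. ]
block [ 420.8 -296.7  139. ]
feet [ 374.8 -242.    15. ] [ 427.4 -372.6   15. ] [ 384.6 -237.2    2. ] [ 430.9 -371.8    2. ]
bar [506.7 148.5 120. ] [666.9 206.1 120. ]
[200.89126679 723.66770954 292.94769682] 8.25
headband [(0.86, [430.0, -722.0, 100.0]), (0.81, [409.0, -285.0, 91.0])]
headband_grip [(0.94, [430.0, -723.0, 91.0]), (0.74, [410.0, -285.0, 89.0])]
bolt_knob [(0.43, [504.0, -335.0, 125.0])]
hang_rail [(0.55, [492.0, -547.0, 54.0]), (0.45, [661.0, 198.0, 78.0])]
cell []
shell []
keeper_lip [(0.9, [524.0, -317.0, 69.0])]
```

View pics/tc2.png

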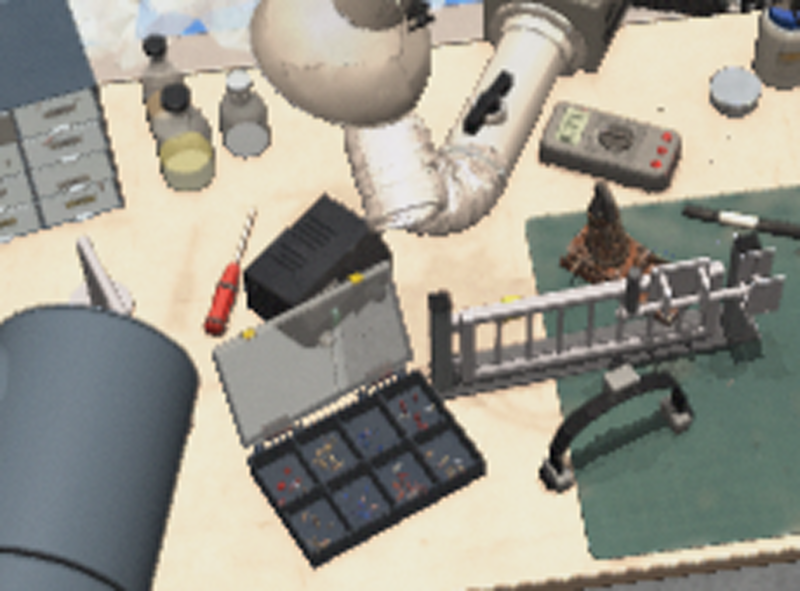

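```bash
cat >> h.py <<'E'
def tri(us,ut):
    from scipy.optimize import least_squares
    f=lambda X:np.r_[np.array(pix("scene",X))-us,np.array(pix("top",X))-ut]
    r=least_squares(f,[500,-200,100]); return r.x.round(1),r.fun.round(1)
S2=lambda u,v:np.array([210+u/3.333,170+v/3.333])
T2=lambda u,v:np.array([200+u/3.478,150+v/3.478])
E
python3 - <<'E'
from h import *
T=lambda u,v,z:onz("top",*T2(u,v),z).round(1)
print("block",T(622,376,139),tri(S2(445,297),T2(622,376))); print("feet",T(557,474,10),T(680,416,10),tri(S2(360,415),T2(557,474)),tri(S2(524,430),T2(680,416)))
print("bar far",T(85,243,122),tri(S2(104,80),T2(85,243)),"near visible",T(125,305,122))
print("posts",tri(S2(330,183),T2(440,296)),tri(S2(668,256),T2(745,240)),"knob",tri(S2(517,205),T2(633,273)))
print("lamp low",T(340,125,280),T(255,40,300),T(430,40,300))
j0=ctrl.read_joints()
for p in([417,-295,109],[417,-295,360],[560,-60,360],[587,177,350],[587,177,130]):
    print(p,ctrl.inverse_kinematics(p,q(np.radians(-70))))
E
```

```text
block [ 415.7 -296.9  139. ] (array([ 417.7, -297.8,  136.7]), array([-0.2,  0.1,  0.1, -0.2]))
feet [ 391.4 -233.5   10. ] [ 440.3 -368.4   10. ] (array([ 390.5, -233.6,   12.7]), array([-0.1,  0.1,  0.1, -0.2])) (array([ 439.3, -367.9,   11.3]), array([ 0. , -0. , -0. ,  0.1]))
bar far [663.2 207.9 122. ] (array([667. , 207.5, 118.9]), array([-0.3,  0.2,  0.2, -0.3])) near visible [580.8 172.  122. ]
posts (array([ 522.3, -135.4,  154.6]), array([ 0.2, -0.1, -0.1,  0.2])) (array([ 550.4, -445.8,  148.7]), array([-0.1,  0.1,  0.1, -0.1])) knob (array([ 501.6, -322.7,  188.9]), array([-0.7,  0.4,  0.5, -0.8]))
lamp low [647.5 -58.5 280. ] [749.1  12.2 300. ] [ 723.8 -156.   300. ]
[417, -295, 109] [-0.61569786  0.29094349 -0.24790276  1.03195008  0.         -2.53556003]
[417, -295, 360] [-0.61569786  0.26142375  0.3539134   1.66328598  0.         -2.53556003]
[560, -60, 360] [-0.10673567  0.38774957  0.53140733  1.71445409  0.         -2.02659785]
[587, 177, 350] [ 0.29286282  0.51549027  0.70449555  1.75980161  0.         -1.62699935]
[587, 177, 130] [ 0.29286282  0.48044689  0.08767005  1.17801949  0.         -1.62699935]
```

```bash
python3 - <<'E'
from h import *
Q=q(np.radians(110))
ctrl.move_joints([1.0,-0.1,-0.034,1.323,0,1.2])
ctrl.move_gripper(0.55,40)
ctrl.move_ptp([417,-298,230],Q)
print(ctrl.read_time_s(),ctrl.read_joints())
for n in ("headband_grip",): print(find("scene",n))
a=save("scene","pics/scene3.png"); cv2.imwrite("pics/s3.png",cv2.resize(a[150:330,240:480,::-1],(800,600),interpolation=cv2.INTER_CUBIC))
print(ctrl.line_to([417,-298,111],max_speed=120,guard=8),ctrl.read_tcp_pos())
ctrl.move_gripper(0.0,40)
print(ctrl.read_finger_gap(),ctrl.read_finger_force(),ctrl.read_contact_force(),ctrl.read_time_s())
E
```

```text
12.9833 [-6.19233381e-01  2.38824049e-01 -4.16650564e-03  1.32742314e+00
  1.41474879e-04  6.01367004e-01]
[(0.75, [409.0, -301.0, 90.0]), (0.5, [500.0, -327.0, 121.0])]
False [ 417.32189746 -298.21070327  111.61752539]
0.2507507928240463 39.464083313941956 [0.29269125 1.39168164 6.42954776] 14.5583
```

Gripped: the gap of 21 mm matches the 22 mm block. Lift and carry in front of the lamp.

```bash
python3 - <<'E'
from h import *
Q=q(np.radians(110))
ctrl.line_to([417,-298,330],max_speed=250)
ctrl.line_to([440,60,330],max_speed=300)
ctrl.line_to([584,177,295],max_speed=250)
print(ctrl.read_finger_gap(),ctrl.read_contact_force(),ctrl.read_tcp_pos(),ctrl.read_time_s())
a=save("scene","pics/scene4.png");b=save("top","pics/top4.png")
A=cv2.resize(a[110:290,170:330,::-1],(400,450));B=cv2.resize(b[150:330,190:350,::-1],(400,450));cv2.imwrite("pics/p4.png",np.hstack([A,B]))
E
```

```text
0.24958955713831232 [-0.05818167 -0.09881678 -0.64789263] [583.78266835 176.27355375 295.1764723 ] 17.8333
```

View pics/p4.png

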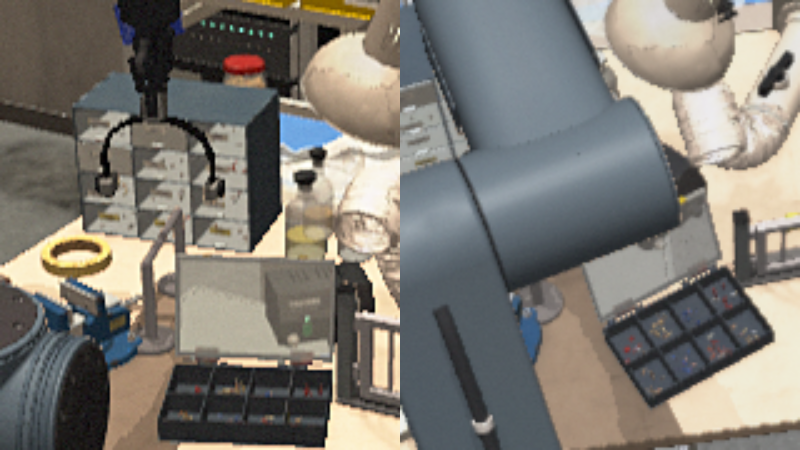

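The headband hangs level in the grip, feet at about (105,185)/(213,190) in the left half. The bar runs from (143,262) to (182,212), and the headband is over it and across it. Lower with a guard.

```bash
python3 - <<'E'
from h import *
ctrl.line_to([584,177,150],max_speed=150,guard=10); print(ctrl.read_tcp_pos())
s=ctrl.line_to([584,177,127],max_speed=30,guard=3)
print(s,ctrl.read_tcp_pos(),ctrl.read_contact_force(),ctrl.read_time_s())
a=save("scene","pics/scene5.png")
cv2.imwrite("pics/p5.png",cv2.resize(a[140:280,170:330,::-1],(685,600),interpolation=cv2.INTER_CUBIC))
E
```

```text
[584.44776979 177.06440189 151.02681088]
True [583.89599222 176.95868951 131.32513522] [-0.78910033 -0.03309561  6.72474281] 19.6583
```

View pics/p5.png

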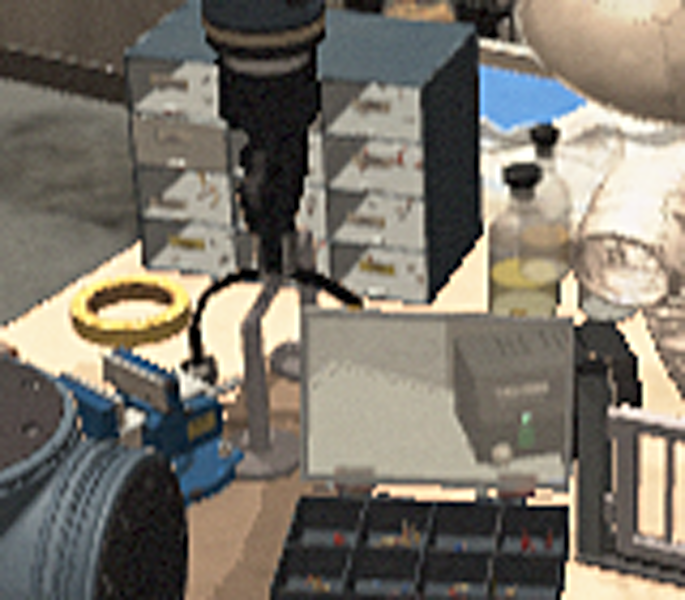

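Contact came at the predicted height, and the crown at (272,272) lies over the bar at (262,300). Release, lift off and check.

```bash
python3 - <<'E'
from h import *
ctrl.move_gripper(0.5)
ctrl.line_to([584,177,230],max_speed=120)
ctrl.line_to([500,100,290],max_speed=250)
ctrl.move_ptp([440,-150,300],q(np.radians(94)))
print(ctrl.read_time_s())
a=save("scene","pics/scene6.png");b=save("top","pics/top6.png")
A=cv2.resize(a[140:280,200:380,::-1],(400,311),interpolation=cv2.INTER_CUBIC);B=cv2.resize(b[180:320,180:360,::-1],(400,311),interpolation=cv2.INTER_CUBIC);cv2.imwrite("pics/p6.png",np.hstack([A,B]))
for c in("scene","top"):
  for n in "headband headband_crown bolt_knob bolt".split(): print(c,n,find(c,n))
E
```

```text
22.7
scene headband [(0.78, [416.0, -730.0, 69.0]), (0.5, [575.0, 180.0, 127.0])]
scene headband_crown [(0.83, [419.0, -741.0, 75.0]), (0.78, [572.0, 182.0, 125.0])]
scene bolt_knob [(0.78, [503.0, -326.0, 121.0]), (0.48, [396.0, -560.0, 23.0])]
scene bolt [(0.69, [498.0, -331.0, 125.0])]
top headband [(0.86, [430.0, -724.0, 96.0])]
top headband_crown [(0.78, [429.0, -722.0, 97.0]), (0.63, [486.0, -546.0, 57.0]), (0.2, [498.0, 398.0, 36.0])]
top bolt_knob []
top bolt [(0.68, [503.0, -332.0, 126.0])]
```

View pics/p6.png

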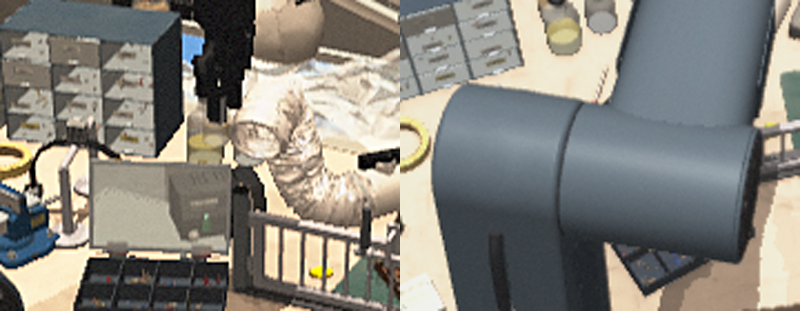

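The headband hangs over the bar, with its block at about (80,130) in the left half, and it is released. Now grip the knob, lift and draw, checking forces.

```bash
python3 - <<'E'
from h import *
ph=np.radians(4.2); fx=np.array([np.cos(ph),np.sin(ph),0]); fy=np.array([-np.sin(ph),np.cos(ph),0])
Q=q(np.pi+ph); K=np.array([502,-323,157.])+2*fy
ctrl.move_gripper(0.55,60)
ctrl.move_ptp((K+[0,0,75]).tolist(),Q)
print(ctrl.line_to(K.tolist(),max_speed=80,guard=6),ctrl.read_tcp_pos(),ctrl.read_contact_force())
a=save("scene","pics/scene7.png");b=save("top","pics/top7.png")
A=cv2.resize(a[190:310,310:430,::-1],(400,400),interpolation=cv2.INTER_CUBIC);B=cv2.resize(b[180:280,320:440,::-1],(400,400),interpolation=cv2.INTER_CUBIC);cv2.imwrite("pics/p7.png",np.hstack([A,B]))
ctrl.move_gripper(0.0,60)
print(ctrl.read_finger_gap(),ctrl.read_finger_force(),ctrl.read_tcp_pos(),ctrl.read_contact_force(),ctrl.read_moment(),ctrl.read_time_s())
E
```

```text
False [ 502.12765608 -321.15913995  157.54954702] [-0.95380014  0.38112252  0.04486385]
0.14844769643795938 58.423277735710144 [ 501.99160885 -321.0698595   157.31327788] [-0.20304462  1.56264308  4.66709146] [0.07856498 0.05061217 0.01165728] 26.6167
```

View pics/p7.png

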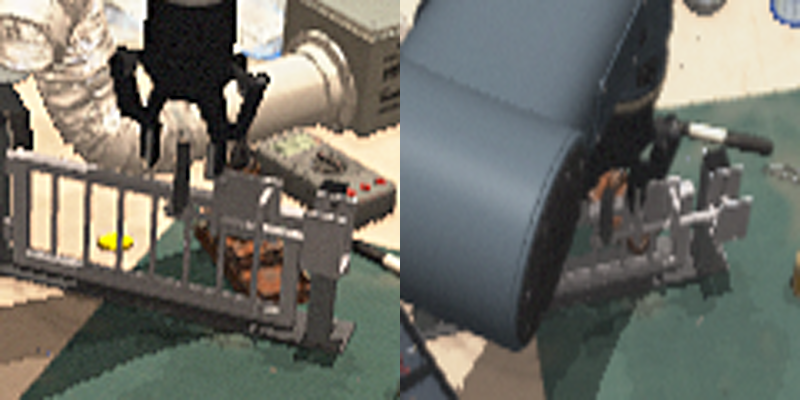

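The knob at (182,170) in the left half stands between the two fingers, and the gap agrees with 14 mm. Lift and draw.

```bash
python3 - <<'E'
from h import *
ph=np.radians(4.2); fy=np.array([-np.sin(ph),np.cos(ph),0])
print(pix("scene",[502,-321,188]))
P=np.array(ctrl.read_tcp_pos()); f=lambda s:print(s,ctrl.read_tcp_pos().round(1) if hasattr(ctrl.read_tcp_pos(),'round') else ctrl.read_tcp_pos(),np.round(ctrl.read_contact_force(),1),round(ctrl.read_finger_gap(),3),ctrl.read_time_s())
U=P+[0,0,14]
print(ctrl.line_to(U.tolist(),max_speed=30,guard=15)); f("lift")
print(ctrl.line_to((U+4*fy).tolist(),max_speed=30,guard=12)); f("d4")
print(ctrl.line_to((U+32*fy).tolist(),max_speed=40,guard=12)); f("d32")
a=save("scene","pics/scene8.png");b=save("top","pics/top8.png")
A=cv2.resize(a[190:310,310:430,::-1],(400,400),interpolation=cv2.INTER_CUBIC);B=cv2.resize(b[180:280,320:440,::-1],(400,400),interpolation=cv2.INTER_CUBIC);cv2.imwrite("pics/p8.png",np.hstack([A,B]))
E
```

```text
(np.float64(363.90025127875833), np.float64(232.05149962081737))
False
lift [ 502.  -321.   171.3] [-0.   0.8 -2.3] 0.145 27.2417
False
d4 [ 501.6 -316.7  171.2] [ 0.4  0.8 -3.8] 0.137 27.525
False
d32 [ 499.6 -288.9  171.3] [-1.9  1.4 -2. ] 0.144 28.375
```

View pics/p8.png

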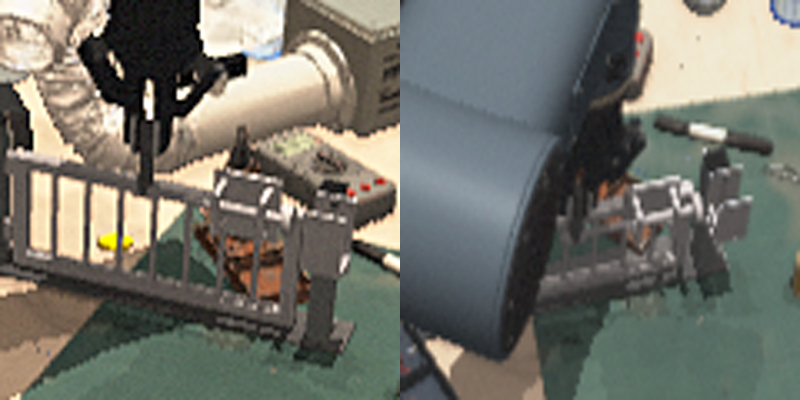

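The bolt has come along: knob at (147,180), collar at about (290,212), left of the keeper at (305–350). Swing the gate.

```bash
python3 - <<'E'
from h import *
ph=np.radians(4.2); P=np.array(ctrl.read_tcp_pos())
R=lambda t:np.array([[np.cos(t),-np.sin(t),0],[np.sin(t),np.cos(t),0],[0,0,1]])
r=R(ph)@np.array([-28,-143.,0]); H=P-r; print("hinge",H)
for t in np.linspace(0,0.445,8)[1:]:
    s=ctrl.line_to((H+R(-t)@r).tolist(),q(np.pi+ph-t),max_speed=50,guard=15)
    print(round(t,2),s,np.round(ctrl.read_contact_force(),1),np.round(ctrl.read_moment(),2),round(ctrl.read_finger_gap(),3))
    if s: break
ctrl.sleep(0.5)
print(ctrl.read_tcp_pos(),np.round(ctrl.read_contact_force(),1),ctrl.read_time_s())
a=save("scene","pics/scene9.png");b=save("top","pics/top9.png")
A=cv2.resize(a[150:310,210:450,::-1],(480,320),interpolation=cv2.INTER_CUBIC);B=cv2.resize(b[170:290,320:440,::-1],(320,320),interpolation=cv2.INTER_CUBIC);cv2.imwrite("pics/p9.png",np.hstack([A,B]))
E
```

```text
hinge [ 517.09662726 -144.4695249   171.24481182]
0.06 False [ 1.3  0.7 -2.3] [ 0.28 -0.19  0.05] 0.142
0.13 False [ 2.1  1.1 -2.8] [ 0.18 -0.32  0.01] 0.14
0.19 False [ 1.8  0.7 -2.7] [ 0.11 -0.38  0.02] 0.137
0.25 False [ 2.3  0.1 -2. ] [ 0.15 -0.41 -0.03] 0.145
0.32 False [ 3.8  1.2 -1.5] [ 0.15 -0.6   0.  ] 0.141
0.38 False [ 3.   0.  -2.3] [ 0.01 -0.62 -0.03] 0.145
0.44 False [ 2.6  0.3 -2.4] [ 0.02 -0.7  -0.06] 0.143
[ 439.1439683  -267.57463688  171.21718306] [ 4.3  0.1 -2.5] 31.3083
```

View pics/p9.png

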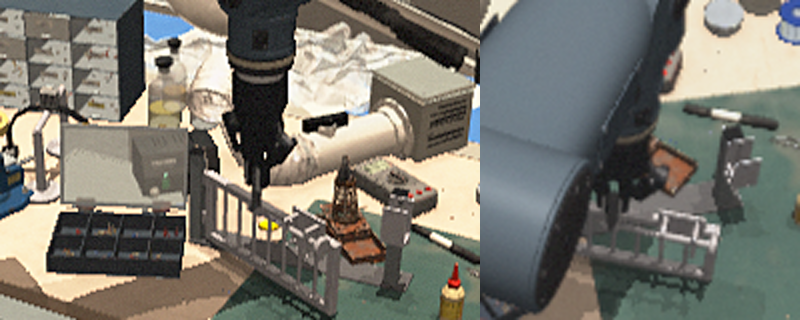

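The gate stands ajar, its free end at (335,240) and clear of the keeper post at (397,230). It is still gripped at the knob (258,190), and the headband hangs at (45,100). I'll check the angle from the pixels and hand in.

```bash
python3 - <<'E'
from h import *
e=onz("scene",210+333/2,150+238/2,128); g=onz("scene",210+205/2,150+176/2,128); d=e-g
print(e,g,np.degrees(np.arctan2(-d[0],-d[1]))+4.2, np.round(ctrl.read_joint_vel(),3))
ctrl.sleep(0.5); print(ctrl.read_tcp_pos(),ctrl.read_finger_force()); ctrl.close_job()
E
```

```text
[ 427.02621848 -393.74298166  128.        ] [ 497.05192031 -159.89575368  128.        ] 20.87036274104779 [ 0.001 -0.001 -0.001 -0.     0.    -0.   ]
[ 439.08909564 -267.53899031  171.2365056 ] 58.57369601726532
the job is handed in; nothing more can be done
```

The job is handed in: the headband hangs on the low rail, released, and the bolt is lifted and drawn 32 mm. The gate is held ajar by the knob at about 25° by the arm's motion (a rough single-picture check gave 21°), with about 31 s of the 58 s used.

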